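# Stop a tube carrier at the flip-down flag

### The job

Flip the stop flag down across the carrier track until it lies fully down, then slide the tube carrier along the track against the sprung buffer pad on the flag and hold it pressed there with a gentle steady push of about 10 N (never over 15 N) for two seconds. Ease off slowly and leave the carrier standing in the track, still touching the pad, with the flag down; keep the carrier in the track all the time and do not disturb the stamp, the label roll or the pen.

Things in the scene. Friction and masses are not known exactly. Their poses are not given: they have to be found in the camera images.
- track: Fixed aluminium U-shaped track on the bench, 340 mm long (its x; feed direction +x), 66 mm wide. Origin: centre of its underside, z up. Floor 6 mm above the bench; side walls 5 mm thick, centred at y = +-21 mm, tops 21 mm above the bench, 37 mm clear between them; ends open. Bystanders stand beside it.
- flag_hinge (a point): Point on the hinge line of the flag, at x 95, y 36, z 64 mm of the track; its axes are the track's. The hinge line runs along the track's x. Two fixed grey cheeks, 66 mm high above the bench, stand 14 mm either side of it along x (each 8 mm along x, 12 mm along y).
- flag (a joint): Angle of the steel stop flag, rad: 0 = fully down across the track (hard end stop), 1.57 = upright, 2.0 = leaning back (end stop). Starts at 1.2 to 1.9. Hinge friction about 0.06 N m, flag 100 g: it stays where it is left. Down, its 8 mm thick blade spans y = +36 to -31 mm of the track, top at z = 72 mm, lower edge at z = 24 mm over the track's middle.
- flag_tab (a point): Point on the axis of the black round finger tab (12 mm diameter) at the free end of the flag, 80 mm from the hinge line; the tab runs from 64 to 94 mm from it. Flag down: at x 95, y -44, z 64 mm of the track; flag upright: y 36, z 144 mm.
- stop_blade (a point): Point in the middle plane of the flag's blade where the axis of the round rubber buffer pad (18 mm diameter) crosses it: x 95, y 0, z 34 mm of the track when the flag is down. The pad is on the -x side; its face stands 22 to 57 mm from this point, by an adjusting screw whose setting is not measured. It is sprung: about 5 N per mm, 5 mm at most, then hard.
- carrier: Grey plastic tube carrier, 110 mm long (its x, along the track), 34 mm wide, 50 mm high, five empty wells in its top, 0.14 to 0.28 kg, standing in the track before the flag. Origin: centre of its underside, z up. Sliding it takes about 0.7 to 2.5 N (more if also pushed down). When a push on the pad is eased off, the spring moves it back a little until friction holds it, still touching.
- stamp: Bystander: rubber stamp with turned wooden handle, 29 x 50 x 78 mm, on the track's -y side. Origin: centre of its underside.
- label_roll: Bystander: white roll of labels, 82 mm diameter, 40 mm high, lying flat on the track's -y side. Origin: centre of its underside.
- pen: Bystander: blue pen, 145 mm long, 12 mm wide, 9 mm high, lying on the robot's side of the track (its +y side). Origin: centre of its underside.

How it is judged:
On the way, in this order (a step that is already met when the one before it is completed fails the run):
1. the flag is fully down (within 0.06 rad) while the carrier is not yet at it (value of joint flag below 0.06 rad and contact force between carrier and flag below 0.1 N), for 0.2 s.
2. the carrier is pressed against the pad with 4.5 to 16 N, flag down, for 1.2 s (value of joint flag below 0.06 rad and contact force between carrier and flag between 4.5 and 16 N), for 1.2 s.
At the end, for the whole second after the job is handed in: The flag is down within 0.06 rad; the carrier stands flat on the track's floor between the walls (within 4 mm of the middle, within 0.05 rad of upright, not raised by over 3 mm), at rest, and still bears on the flag's pad (over 0.15 N) (value of joint flag below 0.06 rad and contact force between carrier and flag above 0.15 N and y of carrier in the frame of track between -0.004 and 0.004 m and z of carrier in the frame of track below 0.009 m and angle between carrier's own z axis and vertical below 0.05 rad and linear speed of carrier below 0.005 m/s); the robot touches nothing.
It fails at once if the carrier is pressed on the flag with over 16 N (contact force between carrier and flag above 16 N).
It fails at once if the carrier is lifted out of the track (z of carrier in the frame of track above 0.02 m).
It fails at once if the stamp, the label roll or the pen is moved by over 20 mm (distance of any of stamp, label_roll, pen from where it was at the start of the episode above 0.02 m).
It also fails if it takes over 64 s, if anything falls off the work surface, if the arm or the gripper's body presses on something with over 40 N, if the wrist force passes 120 N, or if a joint passes its speed limit or range.

### The arm

A 6-joint arm with a two-finger parallel gripper is mounted at the origin on a cart in front of the work surface, level with it; the furniture and walls round the work are solid. World frame = base frame: x ahead of the robot, y to its left, z up, the work surface at z = 0. Lengths are in m, angles in rad, forces in N, time in s.
With the tool pointing down it reaches from about 0.3 to 0.75 m from the base axis. Payload 8.5 kg.
Tool frame: the origin (TCP) lies at the very end of the fingers, on their centre line; the grasp point (between the pads) lies robot.grip_depth behind it (robot.grip_depth is the distance from the TCP to the grasp point, in m); z points along the fingers, y is the direction in which the jaws open and shut (so a half turn about z gives the same grasp; the last joint's range is limited). The gripper opens to 88 mm and grips with 3 to 60 N. Pads are 18 mm wide; open, the fingers measure 123 mm over their backs; the gripper's body (75 mm by 187 mm) begins 45 mm behind the grasp point.
Start: joints at [-0.215, 0.381, 1.297, -0, 1.464, -0.215], TCP at [0.55, 0, 0.239] pointing down, gripper open.
Joint ranges: [-3.11, 3.11], [-0.89, 2.33], [0.22, 2.48], [-1.42, 4.56], [0.17, 2.85], [-2.88, 2.88]. Speed limits (rad/s): [2.39, 2.39, 3.14, 3.14, 3.14, 3.14].

### API

Orientations are given as a rotation vector (axis times angle).
In Python, from bench import robot gives the robot as it stands. The module is installed in compiled form; this text tells all that it offers.
- The arm moves only by the shell command python3 -m inch 'ROWS' [FORCE]. ROWS is JSON, one flat list of numbers, 5 for each row, row after row: the opening, from 0 (shut) to 1 (fully open), then the shift along the tool's x, y, z in units of 0.4 m (1.0 is 0.4 m), then the turn about the tool's z in units of 5 degrees (1.0 is 5 degrees). In form: [claw, tx, ty, tz, turn, claw, tx, ty, tz, turn, ...]. A call has 1 to 12 rows; each row shifts and turns the commanded pose from where the row before left it, along the tool's axes as they then stand; what a row does not reach is not made up. A row lasts 1/8 s, in which the tool goes at most 62.5 mm and 10.7 degrees, less where a joint would pass 70% of its speed; a pose out of reach is approached as far as the arm can. A call with a number of a shift or a turn outside -1 to 1 is refused whole. A call with a gripper value outside its range is refused whole. The fingers move at their own pace and stop on an object; FORCE is the grip in N (left out, the last holds). Time passes only in rows, so rows that do not move let the fingers close. It gives the time, the measured TCP pose, the force and the opening at its end, in the units of the state.
- robot.read_state(): the state, without advancing time (a new reading comes with each control period).
- robot.get_image(name): name is "scene" or "side" or "wrist"; returns a dict with "pixels" (420x560x3 uint8, red, green, blue), "intrinsics" (3x3 intrinsics, pixels), "distortion" ([k1, k2, p1, p2, k3] as OpenCV has them; the pictures are not rectified), "R" (3x3) and "t" (3): a world point X has camera coordinates R X + t; the wrist camera has in their place "T_tool_cam" (4x4, takes a point from camera to tool coordinates, whose origin is the TCP and whose axes are the flange's). Camera axes: x right, y down, z forward; pixel columns grow to the right and rows downward; lengths in m; the calibration is good to about 2 mm. A picture is of the moment at which its call begins: read the wrist's pose just before it. There is no depth.
- robot.hand_in(): hands the job in, once; it reports no verdict.
Trained networks look in the newest picture that a camera, given by its name, has taken for a name from the list of things; names that differ only in an ending like _2 or _b are one class to them, and where a whole thing is asked for, a point or a joint stands for the part that bears it (a point fixed in the world has none). Each returns a list of dicts, best first, with "conf" (0 to 1); they miss things now and then, are a little off and sometimes report something else, mostly with a low value. They report only what shows in the picture. A call takes as long as a camera call.
- robot.find_in(camera, query): "bbox" ([left, top, right, bottom] as shares, 0 to 1, of the picture: columns of its width, rows of its height, round what is visible of it).
- robot.masks_of(camera, query): "pixels" (420x560 bool, what is visible of it) and "bbox" ([left, top, right, bottom] as shares, 0 to 1, of the picture: columns of its width, rows of its height, round what is visible of it).
The state is a dict: "t": time; "joints": joint angles; "qd": joint speeds; "joint_torque": joint torques, N m; "tool_pos": TCP position; "tcp_rot": TCP orientation; "ft_force": force on the tool from outside, world axes, zero at the start; "moment": the same for the moment, N m; "gripper_width": opening from 0.0 (shut) to 1.0 (fully open).
Only numpy, scipy, OpenCV 4.12 (cv2) and the standard library are available. Lean on these libraries where they do the work, as an engineer would, in place of code of your own. Each camera call takes 0.05 s, during which the arm holds its last target. There are 200 camera calls.

## Working session

There is one attempt and no reset: what is moved stays moved. The work goes in short steps, Python scripts to look and compute and a shell command to move; the robot and the scene stay as the last step left them, time stands still between calls to the robot, and variables do not carry over. Pictures are saved under pics/ and viewed, about 8 in all and at most 12, crops included, and the job is handed in when it is done.

```bash
mkdir -p pics
python3 - <<'E'
from bench import robot
import cv2,numpy as np
s=robot.read_state();print({k:np.round(v,3).tolist() for k,v in s.items()},robot.grip_depth)
for n in("scene","side"):
    im=robot.get_image(n);cv2.imwrite(f"pics/{n}0.png",im["pixels"][:,:,::-1])
    print(n,im["intrinsics"].tolist(),im["distortion"],im["R"].tolist(),im["t"])
    for q in("track","flag","flag_tab","carrier","stamp","label_roll","pen"):
        r=robot.find_in(n,q)[:1]
        print(q,[(round(a["conf"],2),(np.array(a["bbox"])*[560,420,560,420]).round().tolist()) for a in r])
E
```

```text
{'t': 0.0, 'joints': [-0.215, 0.381, 1.298, 0.0, 1.464, -0.215], 'qd': [-0.001, -0.001, -0.0, -0.001, 0.001, 0.0], 'joint_torque': [-0.001, -43.794, -22.455, 0.071, 0.035, -0.0], 'tool_pos': [0.55, 0.0, 0.238], 'tcp_rot': [-2.221, -2.221, 0.001], 'ft_force': [-0.456, 1.014, 0.262], 'moment': [0.034, -0.007, -0.053], 'gripper_width': 0.997} 0.0187
scene [[407.10970566967893, 0.0, 282.22160980457903], [0.0, 407.10970566967893, 207.94556170375327], [0.0, 0.0, 1.0]] [-0.11638322  0.          0.          0.          0.        ] [[0.9169723539132413, -0.3989366878211935, -0.003349816273372361], [-0.17095449687066294, -0.3853316182204793, -0.9068043361162789], [0.3604667282267648, 0.8320871727829016, -0.42153846174655213]] [-0.48372784  0.21725442  0.55913145]
track [(0.7, [223.0, 182.0, 359.0, 313.0])]
flag [(0.92, [228.0, 180.0, 264.0, 226.0])]
flag_tab [(0.65, [224.0, 180.0, 261.0, 223.0])]
carrier [(0.85, [277.0, 240.0, 333.0, 291.0])]
stamp [(0.78, [333.0, 215.0, 362.0, 257.0])]
label_roll [(0.73, [283.0, 194.0, 317.0, 221.0])]
pen [(0.88, [248.0, 279.0, 294.0, 319.0])]
side [[488.796764433654, 0.0, 270.39294736163396], [0.0, 488.796764433654, 215.78101275592303], [0.0, 0.0, 1.0]] [-0.16336533  0.          0.          0.          0.        ] [[-0.8405994378144893, -0.5410486131780917, 0.02567067050211363], [-0.30139486486132827, 0.4278315547739792, -0.8521275116876003], [0.4500596855764645, -0.7240349155377406, -0.5227042380745259]] [0.53123936 0.18818561 0.67463879]
track [(0.74, [251.0, 187.0, 336.0, 303.0])]
flag [(0.6, [292.0, 191.0, 328.0, 244.0])]
flag_tab [(0.92, [288.0, 192.0, 325.0, 247.0])]
carrier [(0.83, [304.0, 181.0, 329.0, 208.0])]
stamp [(0.71, [289.0, 189.0, 327.0, 244.0])]
label_roll [(0.87, [160.0, 232.0, 208.0, 282.0])]
pen [(0.63, [347.0, 208.0, 361.0, 243.0])]
```

Run:
```python
import cv2
a=cv2.imread("pics/scene0.png")[150:350,180:400];b=cv2.imread("pics/side0.png")[150:330,130:390]
cv2.imwrite("pics/a.png",cv2.resize(a,None,fx=3,fy=3,interpolation=2));cv2.imwrite("pics/b.png",cv2.resize(b,None,fx=3,fy=3,interpolation=2))
```

```text
(no output)
```

View pics/a.png

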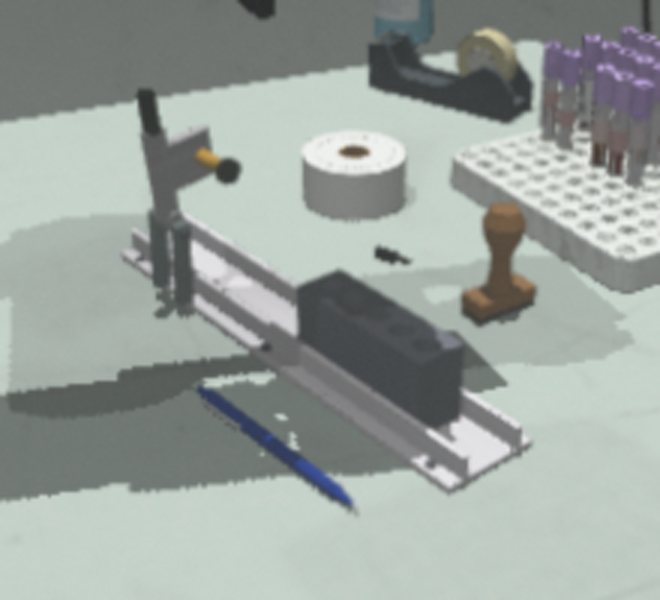

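View pics/b.png

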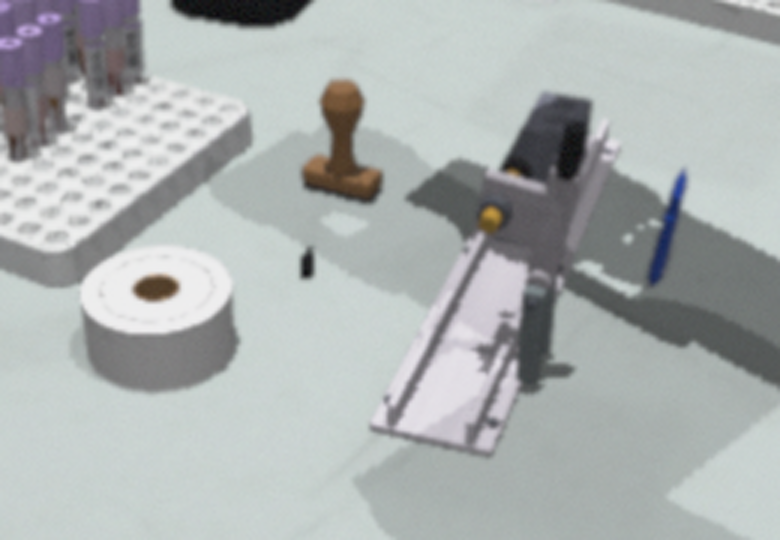

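```bash
cat > h.py <<'E'
import numpy as np,cv2
from bench import robot
def proj(im,P):
    P=np.atleast_2d(P).astype(float)
    return cv2.projectPoints(P,cv2.Rodrigues(np.array(im["R"]))[0],np.array(im["t"]),np.array(im["intrinsics"]),np.array(im["distortion"]))[0][:,0]
def tw(p,P):
    c,s=np.cos(p[2]),np.sin(p[2]);P=np.atleast_2d(P)/1000.
    return np.c_[p[0]+c*P[:,0]-s*P[:,1],p[1]+s*P[:,0]+c*P[:,1],P[:,2]]
E
python3 - <<'E'
from h import *
from scipy.optimize import least_squares
ims={n:robot.get_image(n) for n in("scene","side")}
S=lambda u,v:(180+u/3,150+v/3); D=lambda u,v:(130+u/3,150+v/3)
obs=[("scene",S(530,442),(-170,-33,3)),("scene",S(450,488),(-170,33,3)),("scene",S(123,257),(170,33,3)),
("side",D(372,428),(170,-33,3)),("side",D(492,452),(170,33,3))]
def tab(a,r):return (95,36-0+0-r*np.cos(a),64+r*np.sin(a))
tabs=[("scene",S(148,91),94),("scene",S(155,132),64),("side",D(573,124),94),("side",D(570,176),64)]
car=[("scene",S(462,340),(-55,-17,50)),("scene",S(298,290),(55,17,50)),("scene",S(340,271),(55,-17,50)),("scene",S(432,422),(-55,17,0))]
def f(p):
    r=[]
    for n,uv,P in obs:r+=list(proj(ims[n],tw(p,P))[0]-uv)
    for n,uv,q in tabs:r+=list(proj(ims[n],tw(p,tab(p[3],q)))[0]-uv)
    for n,uv,P in car:r+=list(proj(ims[n],tw(p,(P[0]+p[4]*1000,P[1],P[2]+6)))[0]-uv)
    return np.array(r)
s=least_squares(f,[0.5,0,1.57,1.5,-0.05],loss="soft_l1")
print(s.x.round(4));print(f(s.x).reshape(-1,2).round(1).tolist())
p=s.x
for k,P in dict(hinge=(95,36,64),tab=tab(p[3],80),tabdown=(95,-44,64),pad=(95,0,34),car=(p[4]*1000,0,6),carrear=(p[4]*1000-55,0,6)).items():print(k,tw(p,P).round(4)[0])
A=[("stamp",39,(.5,.5)),("label_roll",20,0),("pen",4,0)]
for q,z,_ in A:
    for n in ims:
        b=np.array(robot.find_in(n,q)[0]["bbox"])*[560,420,560,420];c=[(b[0]+b[2])/2,(b[1]+b[3])/2]
        w=least_squares(lambda w:proj(ims[n],[w[0],w[1],z/1000])[0]-c,[.5,0]).x;print(q,n,w.round(3))
E
```

```text
[ 0.5409  0.0417  1.8485  1.6774 -0.0739]
[[1.2, -0.2], [0.7, 0.8], [-1.8, -0.4], [-0.9, -0.3], [0.3, 0.7], [-0.8, -0.3], [-0.8, 0.2], [0.1, -0.2], [-2.5, -0.5], [1.7, 0.9], [-0.3, -1.1], [-0.2, -0.6], [-3.9, 5.4]]
hinge [0.4802 0.1232 0.064 ]
tab [0.472  0.1209 0.1435]
tabdown [0.5571 0.1451 0.064 ]
pad [0.5148 0.1331 0.034 ]
car [ 0.5611 -0.0293  0.006 ]
carrear [ 0.5762 -0.0822  0.006 ]
stamp scene [0.677 0.023]
stamp side [0.672 0.032]
label_roll scene [0.666 0.225]
label_roll side [0.66  0.223]
pen scene [ 0.488 -0.059]
pen side [ 0.482 -0.056]
```

```bash
cat >> h.py <<'E'
p=np.array([0.5409,0.0417,1.8485])
def tcp():
    from scipy.spatial.transform import Rotation as Ro
    s=robot.read_state();c,n=np.cos(p[2]),np.sin(p[2]);d=np.array(s["tool_pos"])-[p[0],p[1],0]
    T=np.array([[c,n,0],[-n,c,0],[0,0,1]])
    print("t",round(s["t"],2),"track mm",(T@d*1000).round(1),"F track",(T@s["ft_force"]).round(2),"toolaxes",(T@Ro.from_rotvec(s["tcp_rot"]).as_matrix()).round(3).tolist(),"w",round(s["gripper_width"],2))
E
python3 -m inch '[0,0,0,0,-0.8, 0,0,0,0,-0.8, 0,0,0,0,-0.8, 0,0,0,0,-0.8, 0,0.12,-0.07,0,0, 0,0.12,-0.07,0,0, 0,0.104,-0.053,0,0, 0,0,0,-0.125,0, 0,0,0,0,0]' 10; python3 -c "from h import *;tcp()"
```

```text
t: 2.33
tool_pos: [0.4386, 0.1114, 0.2917]
tcp_rot: [1.886, 2.506, 0.006]
ft_force: [-0.3, -0.1, -0.2]
gripper_width: 0.012
t 2.33 track mm [ 95.1  79.3 291.7] F track [-0.05  0.35 -0.22] toolaxes [[1.0, 0.003, -0.002], [0.003, -1.0, -0.007], [-0.002, 0.007, -1.0]] w 0.01
```

```bash
python3 -m inch '[0,0,0,0.13,0, 0,0,0,0.13,0, 0,0,0,0.124,0, 0,0,0,0,0]'
python3 - <<'E'
from h import *
tcp()
a=robot.get_image("scene")["pixels"][130:260,170:350,::-1];b=robot.get_image("side")["pixels"][130:260,210:390,::-1]
cv2.imwrite("pics/c.png",cv2.resize(np.hstack([a,b]),None,fx=2.2,fy=2.2,interpolation=2))
E
```

```text
t: 2.82
tool_pos: [0.4362, 0.1108, 0.1327]
tcp_rot: [-1.888, -2.504, 0.007]
ft_force: [-0.0, 0.8, 0.2]
gripper_width: 0.005
t 2.83 track mm [ 95.1  81.7 132.7] F track [ 0.76 -0.18  0.21] toolaxes [[1.0, 0.001, 0.002], [0.001, -1.0, 0.007], [0.002, -0.007, -1.0]] w 0.01
```

View pics/c.png

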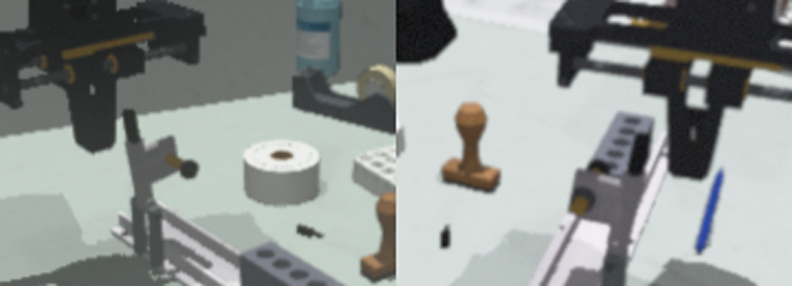

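```bash
python3 -m inch '[0,0,0.029,-0.006,0, 0,0,0.029,-0.006,0, 0,0,0.035,-0.004,0, 0,0,0.035,-0.004,0, 0,0,0.031,0.015,0, 0,0,0.031,0.015,0, 0,0,0.024,0.025,0, 0,0,0.024,0.025,0, 0,0,0.021,0.022,0, 0,0,0.021,0.022,0, 0,0,0.0125,0.019,0, 0,0,0.0125,0.019,0]'
python3 - <<'E'
from h import *
tcp()
a=robot.get_image("scene")["pixels"][130:260,170:350,::-1];b=robot.get_image("side")["pixels"][130:260,210:390,::-1]
cv2.imwrite("pics/d.png",cv2.resize(np.hstack([a,b]),None,fx=2.2,fy=2.2,interpolation=2))
E
```

```text
t: 4.42
tool_pos: [0.5554, 0.1447, 0.0779]
tcp_rot: [-1.891, -2.509, 0.0]
ft_force: [-0.5, 0.2, -0.2]
gripper_width: 0.008
t 4.42 track mm [ 95.1 -42.2  77.9] F track [ 0.31  0.38 -0.25] toolaxes [[1.0, 0.002, 0.0], [0.002, -1.0, 0.0], [0.0, -0.0, -1.0]] w 0.01
```

View pics/d.png

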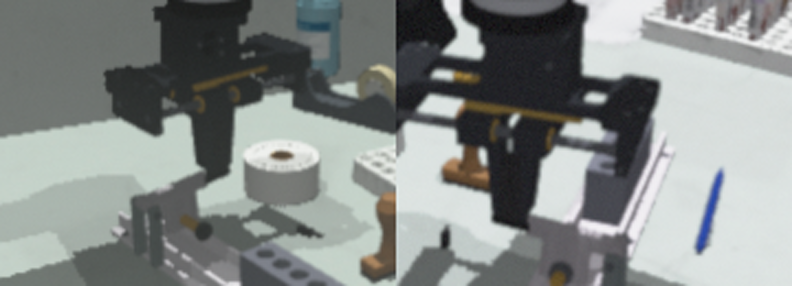

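The flag is nearly down, with the fingers above the tab. I'll press it home gently.

```bash
python3 -m inch '[0,0,0,0.005,0, 0,0,0,0.005,0, 0,0,0,0.005,0, 0,0,0,0.0025,0, 0,0,0,0,0]';python3 -c "from h import *;tcp()"; python3 -m inch '[0,0,0,0.002,0, 0,0,0,0,0]'
```

```text
t: 5.15
tool_pos: [0.5552, 0.1446, 0.0714]
tcp_rot: [1.891, 2.509, 0.0]
ft_force: [-0.3, 0.3, 0.1]
gripper_width: 0.003
t 5.15 track mm [ 95.1 -41.9  71.4] F track [0.37 0.17 0.05] toolaxes [[1.0, 0.002, -0.0], [0.002, -1.0, -0.0], [-0.0, 0.0, -1.0]] w 0.0
t: 5.4
tool_pos: [0.5552, 0.1446, 0.0707]
tcp_rot: [1.89, 2.509, 0.0]
ft_force: [0.5, -0.2, 1.8]
gripper_width: 0.002
```

```bash
python3 -m inch '[0,0,0,0.002,0, 0,0,0,0,0]'; python3 -m inch '[0,0,0,0.002,0, 0,0,0,0,0]'
```

```text
t: 5.65
tool_pos: [0.5553, 0.1446, 0.0702]
tcp_rot: [1.89, 2.508, 0.001]
ft_force: [0.2, -0.6, 4.8]
gripper_width: 0.007
t: 5.9
tool_pos: [0.5554, 0.1446, 0.07]
tcp_rot: [1.89, 2.508, 0.001]
ft_force: [-1.7, 0.3, 8.9]
gripper_width: 0.007
```

```bash
python3 -m inch '[0,0,0,-0.05,0, 0,0,0,-0.1,0, 0,-0.13,-0.02,0,0, 0,-0.13,-0.02,0,0, 0,-0.13,-0.02,0,0, 0,-0.13,-0.02,0,0, 0,-0.125,-0.025,0,0, 0,0,0,0,0]'
python3 - <<'E'
from h import *
tcp()
s=robot.read_state()
a=robot.get_image("scene")["pixels"][150:320,180:400,::-1]
w=robot.get_image("wrist")
from scipy.spatial.transform import Rotation as Ro
M=np.eye(4);M[:3,:3]=Ro.from_rotvec(s["tcp_rot"]).as_matrix();M[:3,3]=s["tool_pos"]
C=np.linalg.inv(M@np.array(w["T_tool_cam"]));w["R"],w["t"]=C[:3,:3],C[:3,3]
print(w["R"].round(2).tolist(),w["t"])
pic=w["pixels"][:,:,::-1].copy()
# predicted: wall tops, carrier top outline
for P in [(-129,-17,56),(-129,17,56),(-19,-17,56),(-19,17,56),(-170,-18.5,21),(-170,18.5,21),(-19,0,6),(95,-31,72)]:
    u=proj(w,tw(p,P))[0];print(P,u.round());cv2.circle(pic,tuple(int(q) for q in u.clip(-999,999)),3,(0,0,255),1)
cv2.imwrite("pics/e.png",cv2.resize(a,None,fx=3,fy=3));cv2.imwrite("pics/w.png",pic)
E
```

```text
t: 6.9
tool_pos: [0.5857, -0.118, 0.1284]
tcp_rot: [-1.896, -2.505, 0.001]
ft_force: [0.3, 1.2, 0.2]
gripper_width: 0.007
t 6.9 track mm [-165.8    0.7  128.4] F track [ 1.11 -0.6   0.18] toolaxes [[1.0, -0.003, 0.0], [-0.003, -1.0, 0.001], [0.0, -0.001, -1.0]] w 0.01
[[0.96, 0.27, -0.0], [0.26, -0.92, 0.3], [0.08, -0.28, -0.96]] [-0.53057833 -0.26747424  0.20397127]
(-129, -17, 56) [308. 171.]
(-129, 17, 56) [256. 172.]
(-19, -17, 56) [313. -28.]
(-19, 17, 56) [251. -27.]
(-170, -18.5, 21) [305. 215.]
(-170, 18.5, 21) [258. 215.]
(-19, 0, 6) [281.   0.]
(95, -31, 72) [ 362. -396.]
```

View pics/e.png

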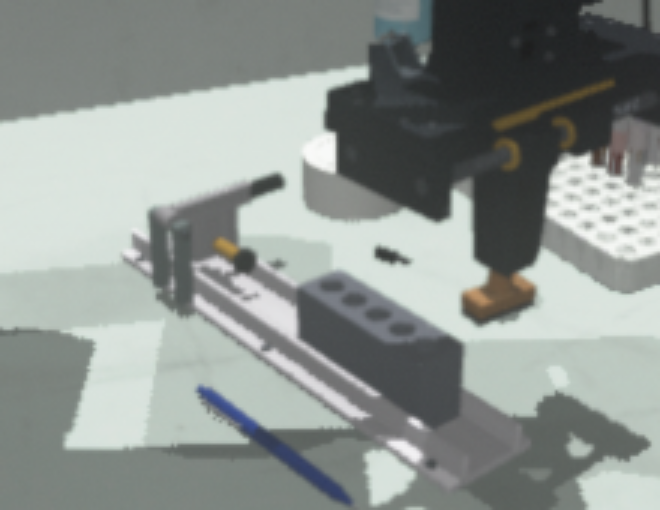

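View pics/w.png

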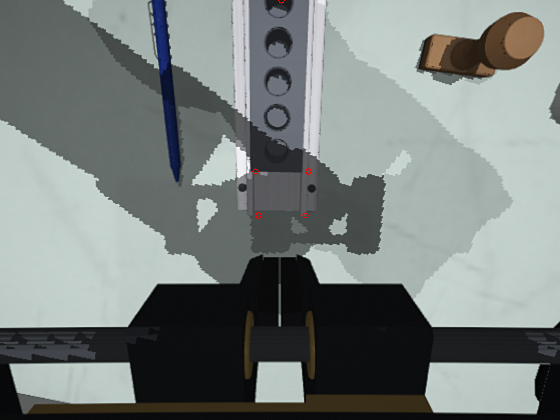

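The flag is down and the carrier and track sit within about 3 mm of my fit. I'll descend behind the carrier and estimate the pad face.

```bash
python3 -m inch '[0,0,0,0.1,0, 0,0,0,0.1,0, 0,0,-0.004,0.055,0, 0,0,0,0,0, 0,0.03,0,0,0, 0,0.02,0,0,0, 0,0,0,0,0]';python3 - <<'E'
from h import *
tcp()
im=robot.get_image("scene")
for d in (22,30,40,50,57):print(d,proj(im,tw(p,(95-d,0,34)))[0].round(1))
E
```

```text
t: 7.88
tool_pos: [0.5789, -0.0953, 0.0278]
tcp_rot: [1.889, 2.509, 0.0]
ft_force: [-0.3, 0.1, -0.4]
gripper_width: 0.006
t 7.88 track mm [-142.1    1.    27.8] F track [ 0.13  0.24 -0.44] toolaxes [[1.0, 0.003, -0.001], [0.003, -1.0, -0.001], [-0.001, 0.001, -1.0]] w 0.01
22 [257.2 234.7]
30 [259.5 236.1]
40 [262.5 238. ]
50 [265.5 239.9]
57 [267.7 241.2]
```

```bash
python3 -m inch '[0,0.014,0,0,0, 0,0.014,0,0,0, 0,0.014,0,0,0, 0,0.014,0,0,0, 0,0.014,0,0,0, 0,0.014,0,0,0, 0,0.014,0,0,0, 0,0.014,0,0,0, 0,0.014,0,0,0, 0,0.014,0,0,0, 0,0,0,0,0]';python3 -c "from h import *;tcp()"; python3 -m inch '[0,0.005,0,0,0, 0,0.005,0,0,0, 0,0.005,0,0,0, 0,0.005,0,0,0,0,0,0,0,0]';python3 - <<'E'
from h import *
tcp()
a=robot.get_image("scene")["pixels"][180:290,200:350,::-1];b=robot.get_image("side")["pixels"][150:260,230:380,::-1]
cv2.imwrite("pics/f.png",cv2.resize(np.hstack([a,b]),None,fx=2.6,fy=2.6,interpolation=2))
E
```

```text
t: 9.3
tool_pos: [0.5629, -0.0416, 0.0267]
tcp_rot: [-1.889, -2.508, 0.0]
ft_force: [-0.0, -1.3, 1.2]
gripper_width: 0.005
t 9.3 track mm [-86.1   1.7  26.7] F track [-1.24  0.38  1.24] toolaxes [[1.0, 0.002, 0.001], [0.002, -1.0, 0.001], [0.001, -0.001, -1.0]] w 0.01
t: 9.93
tool_pos: [0.5607, -0.0342, 0.0267]
tcp_rot: [-1.89, -2.508, 0.0]
ft_force: [-0.7, 0.7, 0.5]
gripper_width: 0.004
t 9.93 track mm [-78.4   1.7  26.7] F track [0.88 0.46 0.47] toolaxes [[1.0, 0.002, 0.001], [0.002, -1.0, 0.001], [0.001, -0.001, -1.0]] w 0.0
```

View pics/f.png

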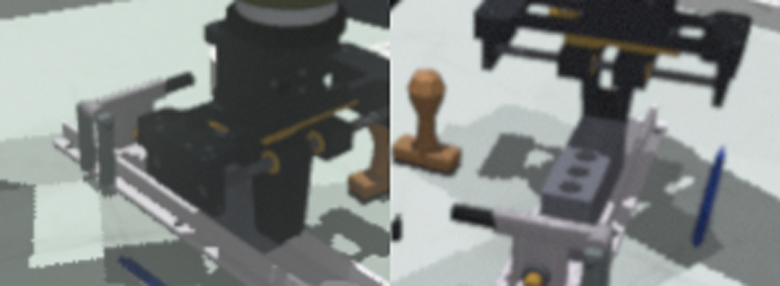

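```bash
for i in 1; do python3 -m inch '[0,0.004,0,0,0, 0,0.004,0,0,0, 0,0,0,0,0]'; python3 -c "from h import *;tcp()";done; python3 -m inch '[0,0.004,0,0,0, 0,0.004,0,0,0, 0,0,0,0,0]'; python3 -c "from h import *;tcp()"
```

```text
t: 10.4
tool_pos: [0.5602, -0.0314, 0.0269]
tcp_rot: [-1.89, -2.509, -0.0]
ft_force: [0.4, 0.3, -0.2]
gripper_width: 0.005
t 10.4 track mm [-75.6   1.5  26.9] F track [ 0.22 -0.46 -0.21] toolaxes [[1.0, 0.002, 0.0], [0.002, -1.0, 0.0], [0.0, -0.0, -1.0]] w 0.0
t: 10.78
tool_pos: [0.5593, -0.0283, 0.027]
tcp_rot: [-1.89, -2.509, -0.0]
ft_force: [-0.3, 0.7, 0.3]
gripper_width: 0.007
t 10.78 track mm [-72.4   1.5  27. ] F track [0.77 0.1  0.27] toolaxes [[1.0, 0.002, 0.0], [0.002, -1.0, 0.0], [0.0, -0.0, -1.0]] w 0.01
```

```bash
python3 -m inch '[0,0.004,0,0,0, 0,0.004,0,0,0, 0,0,0,0,0]'; python3 -c "from h import *;tcp()"
```

```text
t: 11.15
tool_pos: [0.5585, -0.0252, 0.027]
tcp_rot: [-1.89, -2.509, -0.0]
ft_force: [0.5, 0.1, 0.7]
gripper_width: 0.008
t 11.15 track mm [-69.2   1.4  27. ] F track [-0.03 -0.55  0.65] toolaxes [[1.0, 0.002, 0.0], [0.002, -1.0, 0.0], [0.0, -0.0, -1.0]] w 0.01
```

```bash
python3 -m inch '[0,0.004,0,0,0, 0,0.004,0,0,0, 0,0,0,0,0]'; python3 -c "from h import *;tcp()"
```

```text
t: 11.52
tool_pos: [0.5576, -0.0222, 0.027]
tcp_rot: [-1.89, -2.509, -0.0]
ft_force: [0.6, -0.6, 0.4]
gripper_width: 0.005
t 11.53 track mm [-66.    1.5  27. ] F track [-0.74 -0.39  0.44] toolaxes [[1.0, 0.002, 0.0], [0.002, -1.0, 0.0], [0.0, -0.0, -1.0]] w 0.0
```

```bash
python3 -m inch '[0,0.004,0,0,0, 0,0.004,0,0,0, 0,0,0,0,0]'; python3 -c "from h import *;tcp()"
```

```text
t: 11.9
tool_pos: [0.5567, -0.0192, 0.027]
tcp_rot: [-1.89, -2.509, -0.0]
ft_force: [0.2, -1.4, -1.1]
gripper_width: 0.008
t 11.9 track mm [-62.9   1.5  27. ] F track [-1.37  0.23 -1.13] toolaxes [[1.0, 0.002, 0.0], [0.002, -1.0, -0.0], [0.0, 0.0, -1.0]] w 0.01
```

```bash
python3 -m inch '[0,0.004,0,0,0, 0,0.004,0,0,0, 0,0,0,0,0]'; python3 -c "from h import *;tcp()"
```

```text
t: 12.28
tool_pos: [0.5568, -0.0173, 0.0273]
tcp_rot: [1.889, 2.506, -0.0]
ft_force: [2.6, -7.6, -0.9]
gripper_width: 0.003
t 12.28 track mm [-61.1   0.9  27.3] F track [-8.   -0.44 -0.94] toolaxes [[1.0, 0.001, -0.003], [0.001, -1.0, -0.002], [-0.003, 0.002, -1.0]] w 0.0
```

```bash
python3 -m inch '[0,0.0015,0,0,0, 0,0,0,0,0]'; python3 -c "from h import *;tcp()"
```

```text
t: 12.52
tool_pos: [0.557, -0.0171, 0.0274]
tcp_rot: [1.889, 2.505, -0.0]
ft_force: [3.9, -9.7, -0.6]
gripper_width: 0.001
t 12.53 track mm [-61.    0.7  27.4] F track [-10.44  -1.08  -0.65] toolaxes [[1.0, 0.001, -0.003], [0.001, -1.0, -0.002], [-0.003, 0.002, -1.0]] w 0.0
```

```bash
python3 -m inch '[0,0,0,0,0, 0,0,0,0,0, 0,0,0,0,0, 0,0,0,0,0, 0,0,0,0,0, 0,0,0,0,0, 0,0,0,0,0, 0,0,0,0,0]'
python3 - <<'E'
from h import *
tcp()
a=robot.get_image("scene")["pixels"][180:290,200:350,::-1];b=robot.get_image("side")["pixels"][150:260,230:380,::-1]
cv2.imwrite("pics/g.png",cv2.resize(np.hstack([a,b]),None,fx=2.6,fy=2.6,interpolation=2))
for i in range(6):tcp();robot.get_image("scene")
E
```

```text
t: 13.52
tool_pos: [0.5569, -0.0171, 0.0274]
tcp_rot: [1.889, 2.505, -0.0]
ft_force: [4.4, -9.1, -0.6]
gripper_width: 0.008
t 13.53 track mm [-61.    0.7  27.4] F track [-9.93 -1.73 -0.58] toolaxes [[1.0, 0.001, -0.003], [0.001, -1.0, -0.002], [-0.003, 0.002, -1.0]] w 0.01
t 13.62 track mm [-61.    0.7  27.4] F track [-10.78  -1.62  -0.11] toolaxes [[1.0, 0.001, -0.003], [0.001, -1.0, -0.002], [-0.003, 0.002, -1.0]] w 0.01
t 13.68 track mm [-61.    0.7  27.4] F track [-10.01  -1.03   0.11] toolaxes [[1.0, 0.001, -0.003], [0.001, -1.0, -0.002], [-0.003, 0.002, -1.0]] w 0.0
t 13.72 track mm [-61.    0.7  27.4] F track [-10.56  -0.86   0.19] toolaxes [[1.0, 0.001, -0.003], [0.001, -1.0, -0.002], [-0.003, 0.002, -1.0]] w 0.0
t 13.78 track mm [-61.    0.7  27.4] F track [-10.06  -0.52  -0.31] toolaxes [[1.0, 0.001, -0.003], [0.001, -1.0, -0.002], [-0.003, 0.002, -1.0]] w 0.01
t 13.82 track mm [-61.    0.7  27.4] F track [-10.66  -0.48  -0.72] toolaxes [[1.0, 0.001, -0.003], [0.001, -1.0, -0.002], [-0.003, 0.002, -1.0]] w 0.0
t 13.88 track mm [-61.    0.7  27.4] F track [-10.82  -0.39  -0.79] toolaxes [[1.0, 0.001, -0.003], [0.001, -1.0, -0.002], [-0.003, 0.002, -1.0]] w 0.01
```

View pics/g.png

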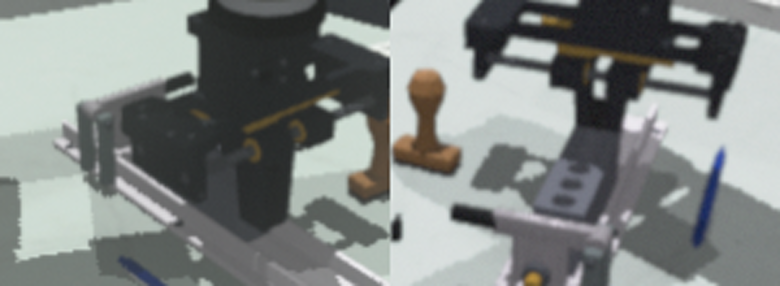

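```bash
python3 -m inch '[0,0,0,0,0, 0,0,0,0,0, 0,0,0,0,0, 0,0,0,0,0, 0,0,0,0,0, 0,0,0,0,0, 0,0,0,0,0, 0,0,0,0,0]'; python3 -m inch '[0,-0.001,0,0,0, 0,-0.001,0,0,0, 0,-0.001,0,0,0, 0,-0.001,0,0,0, 0,0,0,0,0]'; python3 -c "from h import *;tcp()"; python3 -m inch '[0,-0.001,0,0,0, 0,-0.001,0,0,0, 0,-0.001,0,0,0, 0,-0.001,0,0,0, 0,0,0,0,0]'; python3 -c "from h import *;tcp()"
```

```text
t: 14.92
tool_pos: [0.5569, -0.0171, 0.0274]
tcp_rot: [1.889, 2.505, -0.0]
ft_force: [4.1, -10.3, 0.3]
gripper_width: 0.006
t: 15.55
tool_pos: [0.5566, -0.0179, 0.0271]
tcp_rot: [1.89, 2.507, -0.0]
ft_force: [1.4, -5.0, -1.4]
gripper_width: 0.007
t 15.55 track mm [-61.6   1.2  27.1] F track [-5.23  0.02 -1.44] toolaxes [[1.0, 0.001, -0.001], [0.001, -1.0, -0.001], [-0.001, 0.001, -1.0]] w 0.01
t: 16.18
tool_pos: [0.5565, -0.0186, 0.0269]
tcp_rot: [-1.89, -2.509, -0.0]
ft_force: [0.7, -2.7, 0.3]
gripper_width: 0.006
t 16.18 track mm [-62.3   1.5  26.9] F track [-2.76  0.03  0.34] toolaxes [[1.0, 0.002, 0.0], [0.002, -1.0, 0.0], [0.0, -0.0, -1.0]] w 0.01
```

The spring behaves as specified (about 6 N/mm). I'll keep easing off, then retreat.

```bash
python3 -m inch '[0,-0.001,0,0,0, 0,-0.001,0,0,0, 0,-0.001,0,0,0, 0,-0.001,0,0,0, 0,-0.001,0,0,0, 0,-0.001,0,0,0, 0,-0.001,0,0,0, 0,-0.001,0,0,0, 0,0,0,0,0]'; python3 -c "from h import *;tcp()"; python3 -m inch '[0,-0.005,0,0,0, 0,-0.01,0,0,0, 0,-0.03,0,0,0, 0,-0.04,0,0,0, 0,0,0,-0.1,0, 0,0,0,-0.14,0, 0,-0.1,0,-0.1,0, 0,-0.1,0,-0.05,0, 0,0,0,0,0]';python3 - <<'E'
from h import *
tcp()
a=robot.get_image("scene")["pixels"][180:310,200:350,::-1];b=robot.get_image("side")["pixels"][150:280,230:380,::-1]
cv2.imwrite("pics/i.png",cv2.resize(np.hstack([a,b]),None,fx=2.6,fy=2.6,interpolation=2))
E
```

```text
t: 17.3
tool_pos: [0.5575, -0.0218, 0.027]
tcp_rot: [1.891, 2.509, 0.0]
ft_force: [-0.3, -0.2, 0.2]
gripper_width: 0.009
t 17.3 track mm [-65.6   1.5  27. ] F track [-0.09  0.38  0.21] toolaxes [[1.0, 0.001, -0.0], [0.001, -1.0, -0.0], [-0.0, 0.0, -1.0]] w 0.01
t: 18.42
tool_pos: [0.5897, -0.1348, 0.1842]
tcp_rot: [1.893, 2.503, 0.001]
ft_force: [-0.1, 0.3, -0.3]
gripper_width: 0.006
t 18.43 track mm [-183.1    1.4  184.2] F track [ 0.32  0.   -0.28] toolaxes [[1.0, -0.002, -0.003], [-0.002, -1.0, -0.003], [-0.003, 0.003, -1.0]] w 0.01
```

View pics/i.png

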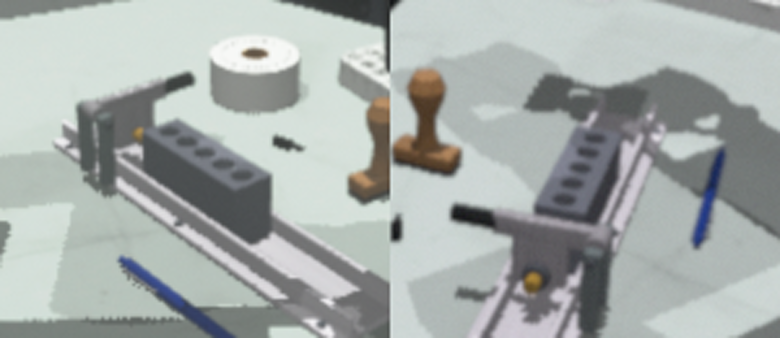

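The carrier stands against the pad, the flag is down, the bystanders are unmoved and the robot is clear. I'll hand in.

```bash
python3 -c "
from bench import robot
print(robot.hand_in())"
```

```text
the job is handed in; nothing more can be done
None
```

The job is done and handed in at about 18.4 s of the 64 s allowed. No verdict was reported.

- **Flag:** I pushed the tab over with closed fingers and pressed it gently onto its end stop. The fingertips stopped at 70.0 mm, which is the tab's top height when fully down, with about 9 N on it.
- **Press:** I slid the carrier from behind until it met the pad. I held it for about 2.4 s at a measured 10 to 11 N, then eased off over about 2 s. The spring felt like roughly 6 N/mm, against the 5 N/mm given.
- **Last picture:** The flag is down, the carrier stands flat in the track at the pad, and the robot is clear. The stamp, label roll and pen look unmoved, judged by eye.
- **Not checked directly:** The force left on the pad after release could not be measured. That it still bears there is inferred from the picture and the slow release. The readings also include sliding friction and noise of up to about 1 N, so the force on the pad itself was probably a little below 10 N.
- **Disagreement:** The wrist view put the track about 3 mm to one side of my first fit, which did not matter for the push.

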